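Release the pulley from the parts dispenser

ROBOT

A 6-joint arm with a two-finger parallel gripper is mounted at the origin on the work surface. World frame = base frame: x ahead of the robot, y to its left, z up, the work surface at z = 0. Lengths are in m, angles in rad, forces in N, time in s.
With the tool pointing down it reaches from about 0.275 to 0.85 m from the base axis. Payload 19 kg.
Tool frame: the origin (TCP) lies at the very end of the fingers, on their centre line; the grasp point (between the pads) lies 19 mm behind it (ctrl.pinch_z is the distance from the TCP to the grasp point, in m); z points along the fingers, y is the direction in which the jaws open and shut (so a half turn about z gives the same grasp; the last joint's range is limited). The gripper opens to 85 mm and grips with 20 to 120 N. Pads are 22 mm wide; open, the fingers measure 114 mm over their backs; the gripper's body (76 mm by 85 mm) begins 54 mm behind the grasp point. The pads swing forward as they close: fully open they stand 13 mm farther back than shut.
Start: joints at [1.105, 0.15, 1.437, -0, 1.554, -0.134], TCP at [0.187, 0.544, 0.231] pointing down, gripper open.
Joint ranges: [-2.8, 2.8], [-0.68, 2.1], [0.12, 2.68], [-1.39, 4.53], [0.16, 2.79], [-2.81, 2.81]. Speed limits (rad/s): [1.89, 1.89, 2.22, 3.01, 3.01, 3.01].

INTERFACE

Orientations are given as a rotation vector (axis times angle).
In Python, from plant import ctrl gives the robot as it stands.
- The arm moves only by the shell command python3 -m handwheel 'ROWS' [OPENING]. ROWS is JSON, one flat list of numbers, 6 for each row, row after row: the shift along the tool's x, y, z as a fraction of full scale, then the turn, a rotation vector about the tool's x, y, z as a fraction of full scale. A call has 1 to 5 rows; each row shifts and turns the commanded pose from where the row before left it, along the tool's axes as they then stand; what a row does not reach is not made up. Full scale, the value 1, is 0.3 m for a shift and 360 degrees for a turn. A row lasts 1/10 s, in which the tool goes at most 50 mm and 8.59 degrees, less where a joint would pass 70% of its speed; a pose out of reach is approached as far as the arm can. A call with a number of a shift or a turn outside -1 to 1 is refused whole. A call with a gripper value outside its range is refused whole. OPENING is the gripper command: -1 is shut, 1 is fully open, values between are in proportion, set as the call begins (- or left out, the last holds). The fingers move at their own pace and stop on an object; the grip force is fixed at half the most. Time passes only in rows, so rows that do not move let the fingers close. It gives the time, the measured TCP pose, the force and the opening at its end, in the units of the state.
- ctrl.get_state(): the state, without advancing time (a new reading comes with each control period).
- ctrl.snapshot(name): name is "scene" or "top"; returns the picture (480x640x3 uint8, blue, green, red); there is no depth.
- ctrl.camera_model(name): a dict with "intrinsics" (3x3 intrinsics, pixels), "D" ([k1, k2, p1, p2, k3] as OpenCV has them; the pictures are not rectified), "position" and "rotation" of the camera in the world. Camera axes: x right, y down, z forward; pixel columns grow to the right and rows downward; lengths in m; the calibration is good to about 2 mm. A picture is of the moment at which its call begins. camera_model takes no time and is no camera call.
- ctrl.job_done(): hands the job in, once; it reports no verdict.
The state is a dict: "time": time; "joint_pos": joint angles; "joint_velocities": joint speeds; "joint_efforts": joint torques, N m; "tool_pos": TCP position; "tool_rot": TCP orientation; "ft_force": force on the tool from outside, world axes, zero at the start; "ft_torque": the same for the moment, N m; "grip_width": opening from 0.0 (shut) to 1.0 (fully open).
Only numpy, scipy, OpenCV 4.12 (cv2) and the standard library are available. Lean on these libraries where they do the work, as an engineer would, in place of code of your own. Each camera call takes 0.05 s, during which the arm holds its last target.

TASK

The two-lane parts dispenser on the counter holds a grooved pulley in one lane and a plain roller in the other. With the fingertips, press down the outer end of the lever on the pulley's side until its gate lifts and the pulley rolls out into the tray, then let go so that the gate shuts again. Leave the other lever and its roller alone, do not touch or pick up the pulley yourself, and do not disturb the things lying around.

Things in the scene. Friction and masses are not known exactly. Their poses are not given: they have to be found in the camera images.
- dispenser: Red two-lane gravity dispenser, fixed. Origin on the counter midway between the two gates; x points down the lanes (roughly away from the robot), y left, z up. Lanes 50 mm wide, open on top, centred 31 mm left and right, from 130 mm behind the gates (135 mm high there) down to them. Tray with two pockets, walls 53 mm high, from the gates to 130 mm beyond, 132 mm wide.
- pulley: Grooved steel pulley (two 12 mm flanges with a 20 mm wide, 10 mm deep groove between), 32 mm in diameter, 44 mm long, lying across its lane against the gate, centre about 91 mm above the counter. Origin at its centre, y along its axle.
- roller: Plain steel roller without groove, 32 mm in diameter, 44 mm long, lying across its lane against the gate, centre about 91 mm above the counter. Origin at its centre, y along its axle.
- lever_left (a joint): left lever: a steel seesaw bar pivoted 106 mm to the left (+y) of the dispenser's middle, 115 mm above the counter; a black press pad on its outer end, on its inner end a 34 mm wide gate plate closing the left lane. Rad: 0 = gate shut (rest), grows as the pad goes down, 0.55 = stop; the wheel passes above about 0.4. A spring shuts it when let go; the pad takes about 2.5 N at first, 5.5 N at the stop.
- lever_right (a joint): right lever: a steel seesaw bar pivoted 106 mm to the right (-y) of the dispenser's middle, 115 mm above the counter; a black press pad on its outer end, on its inner end a 34 mm wide gate plate closing the right lane. Rad: 0 = gate shut (rest), grows as the pad goes down, 0.55 = stop; the wheel passes above about 0.4. A spring shuts it when let go; the pad takes about 2.5 N at first, 5.5 N at the stop.
- pad_left (a point): Centre of the top face of the black press pad (40 mm along the dispenser's x by 44 mm along y, 8 mm thick) on the outer end of the left lever, about 123 mm above the counter at rest, 80 mm outward of the pivot and 186 mm to the left (+y) of the dispenser's middle; nothing below. Pressed straight down it has dropped about 34 mm at 0.4 rad, 49 mm at the stop.
- pad_right (a point): Centre of the top face of the black press pad (40 mm along the dispenser's x by 44 mm along y, 8 mm thick) on the outer end of the right lever, about 123 mm above the counter at rest, 80 mm outward of the pivot and 186 mm to the right (-y) of the dispenser's middle; nothing below. Pressed straight down it has dropped about 34 mm at 0.4 rad, 49 mm at the stop.
- screwdriver: Bystander: black-handled screwdriver 160 mm long lying on the counter on the robot's side of the left lever. Origin at the middle of its underside.
- spanner: Bystander: steel spanner 150 mm long lying on the counter on the robot's side of the right lever. Origin at the middle of its underside.
- jar: Bystander: clear jar 56 mm in diameter, 75 mm high, beyond the left lever. Origin at the centre of its underside.
- carton: Bystander: closed cardboard carton 100 x 70 x 50 mm, beyond the right lever. Origin at the centre of its underside.

How it is judged:
By the outcome, as a careful person would: the job done as asked, in the order asked, and still so for the second after the job is handed in, with the robot touching nothing.
It also fails if it takes over 32 s, if anything falls off the work surface, if the arm or the gripper's body presses on something with over 40 N, if the wrist force passes 120 N, or if a joint passes its speed limit or range.

## Working session

There is one attempt and no reset: what is moved stays moved. The work goes in short steps, Python scripts to look and compute and a shell command to move; the robot and the scene stay as the last step left them, time stands still between calls to the robot, and variables do not carry over. Pictures are saved under pics/ and viewed, and the job is handed in when it is done.

```bash
mkdir -p pics
python3 - <<'E'
from plant import ctrl
import cv2
for n in("scene","top"):
    cv2.imwrite(f"pics/{n}0.png",ctrl.snapshot(n)); m=ctrl.camera_model(n); print(n,m)
print(ctrl.get_state())
E
```

```text
scene {'intrinsics': array([[601.69659065,   0.        , 312.09648984],
       [  0.        , 601.69659065, 235.47546981],
       [  0.        ,   0.        ,   1.        ]]), 'D': array([-0.14044571,  0.        ,  0.        ,  0.        ,  0.        ]), 'position': array([ 1.29077395, -0.05342039,  1.02692823]), 'rotation': array([-1.97576295, -1.64574598,  0.59235279])}
top {'intrinsics': array([[585.60682745,   0.        , 311.48318535],
       [  0.        , 585.60682745, 242.33945568],
       [  0.        ,   0.        ,   1.        ]]), 'D': array([-0.13173511,  0.        ,  0.        ,  0.        ,  0.        ]), 'position': array([0.49616246, 0.04631014, 1.11017719]), 'rotation': array([-2.15452869,  2.20628189, -0.08948617])}
{'time': 0.1, 'joint_pos': array([ 1.10500489e+00,  1.50925565e-01,  1.43795560e+00,  1.43605090e-05,
        1.55379202e+00, -1.34007537e-01]), 'joint_velocities': array([ 0.00070135, -0.00017327, -0.00381311, -0.00048498, -0.00157434,
       -0.00424979]), 'joint_efforts': array([ 3.98333927e-03, -7.14380264e+01, -5.71803045e+01, -5.26287852e-05,
        7.05098049e-03,  1.46340540e-04]), 'tool_pos': array([0.18721402, 0.54343738, 0.23074743]), 'tool_rot': array([-5.18723135e-01, -3.09813433e+00,  1.61470036e-03]), 'ft_force': array([ 0.25272065, -0.12877054,  0.51986217]), 'ft_torque': array([-0.02615537, -0.02405786,  0.06457098]), 'grip_width': 1.0005145110245297}
```

View pics/scene0.png

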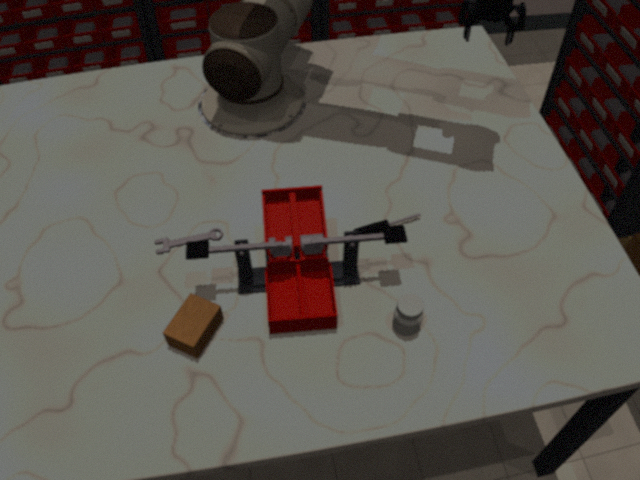

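View pics/top0.png

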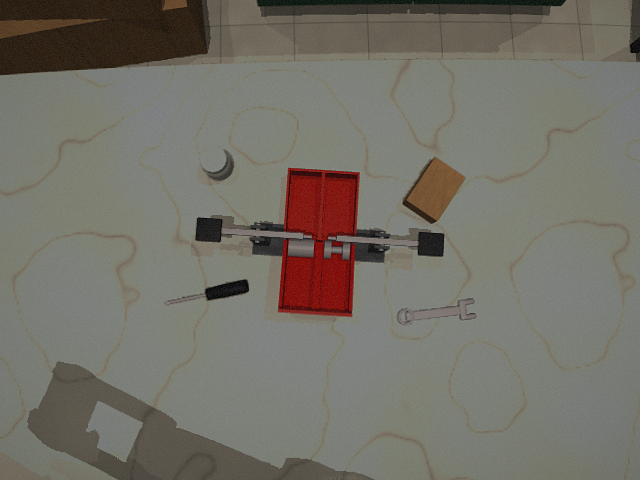

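The top view shows the pads at about (209,230) and (430,244). The wheel in the right lane, at (337,250), looks grooved, and the one at (300,248) looks plain. I'll enlarge the picture to confirm this and measure.

```bash
cat > h.py <<'E'
import numpy as np, cv2
from plant import ctrl
from scipy.spatial.transform import Rotation as R
def ray(n,p,z):
    m=ctrl.camera_model(n); u=cv2.undistortPoints(np.array([[p]],float),m["intrinsics"],m["D"])[0,0]
    d=R.from_rotvec(m["rotation"]).as_matrix()@np.array([u[0],u[1],1]); c=np.array(m["position"])
    return c+d*(z-c[2])/d[2]
def mask_blob(img,win,thr):
    x0,y0,x1,y1=win; g=img[y0:y1,x0:x1].max(axis=2)
    m=(g<thr).astype(np.uint8); n,l,s,c=cv2.connectedComponentsWithStats(m); k=1+np.argmax(s[1:,4]); return c[k]+[x0,y0],s[k],
E
python3 - <<'E'
from h import *
t=cv2.imread("pics/top0.png"); s=cv2.imread("pics/scene0.png")
a=cv2.resize(t[205:285,270:380],None,fx=5,fy=5,interpolation=3); b=cv2.resize(s[215:275,250:350],None,fx=5,fy=5,interpolation=3)
w=np.zeros((400,550,3),np.uint8); cv2.imwrite("pics/z1.png",a); cv2.imwrite("pics/z2.png",b)
P={}
for n,im,wins in(("top",t,{"R":(412,225,455,262),"L":(190,212,224,248)}),("scene",s,{"R":(180,234,213,264),"L":(383,222,412,248)})):
    for k,wn in wins.items():
        c,st=mask_blob(im,wn,50); P[n,k]=ray(n,c,.123); print(n,k,c,st,P[n,k])
print("span",np.linalg.norm(P["top","R"]-P["top","L"]), "expect .372")
E
```

```text
top R [430.55749129 243.64982578] [  6   7  26  24 574] [ 0.56922828 -0.15803439  0.123     ]
top L [208.5078534  229.29668412] [  6   6  27  24 573] [0.60268294 0.21895263 0.123     ]
scene R [197.19034853 249.21983914] [  6   6  25  19 373] [ 0.5704956  -0.16075442  0.123     ]
scene L [393.33247423 233.15463918] [  0   0  24  21 388] [0.60221645 0.21496223 0.123     ]
span 0.3784685303692804 expect .372
```

View pics/z1.png

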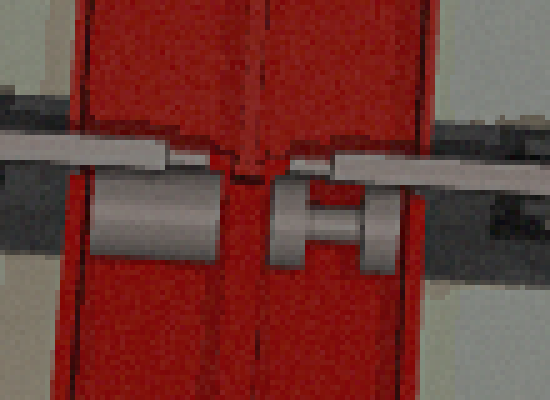

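View pics/z2.png

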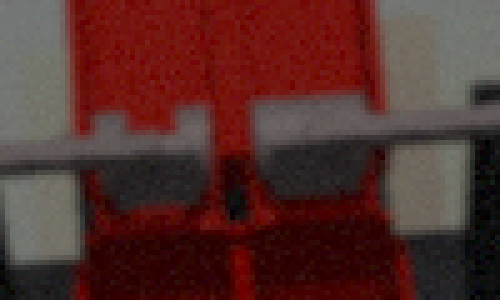

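The pulley is in the right lane: there is a visible groove at (337,250), and the other wheel is plain. The two views put pad_right at about (0.570,-0.160), and they agree within 3 mm. The pad span reads 0.378 m against 0.372 m. I'll shut the fingers and travel at z = 0.23, aiming for about (0.5695,-0.163).

```bash
python3 -m handwheel '[-0.12,-0.11,0,0,0,0,-0.12,-0.11,0,0,0,0,-0.12,-0.11,0,0,0,0,-0.12,-0.11,0,0,0,0,-0.12,-0.11,0,0,0,0]' -1
python3 -m handwheel '[-0.12,-0.11,0,0,0,0,-0.12,-0.11,0,0,0,0,-0.12,-0.11,0,0,0,0,-0.12,-0.11,0,0,0,0,-0.12,-0.11,0,0,0,0]'
```

```text
time: 0.6
tool_pos: [0.304, 0.3272, 0.2311]
tool_rot: [-0.518, -3.099, 0.0]
ft_force: [1.5, 0.7, 0.4]
grip_width: 0.144
time: 1.1
tool_pos: [0.4205, 0.1124, 0.2313]
tool_rot: [0.519, 3.098, 0.0]
ft_force: [1.8, 1.3, -0.0]
grip_width: 0.004
```

```bash
python3 -m handwheel '[-0.12,-0.11,0,0,0,0,-0.12,-0.11,0,0,0,0,-0.12,-0.11,0,0,0,0,-0.12,-0.11,0,0,0,0,-0.12,-0.11,0,0,0,0]'
python3 -m handwheel '[-0.12,-0.11,0,0,0,0,-0.048,-0.045,0,0,0,0,0,0,0.1,0,0,0,0,0,0.1,0,0,0,0,0,0,0,0,0]'
python3 - <<'E'
from h import *
print(ctrl.get_state()["tool_pos"],ctrl.get_state()["ft_force"])
t=ctrl.snapshot("top"); s=ctrl.snapshot("scene")
cv2.imwrite("pics/c1.png",np.hstack([cv2.resize(t[190:330,330:490],None,fx=2.4,fy=2.4),cv2.resize(s[180:320,130:290],None,fx=2.4,fy=2.4)]))
E
```

```text
time: 1.6
tool_pos: [0.5371, -0.1024, 0.2311]
tool_rot: [-0.519, -3.098, -0.0]
ft_force: [0.7, 1.2, 0.9]
grip_width: 0.003
time: 2.1
tool_pos: [0.5675, -0.1602, 0.1672]
tool_rot: [-0.518, -3.092, -0.002]
ft_force: [-0.5, 0.8, 0.6]
grip_width: -0.003
[ 0.56746699 -0.16022228  0.16717751] [-0.49062263  0.81919963  0.64224459]
```

View pics/c1.png

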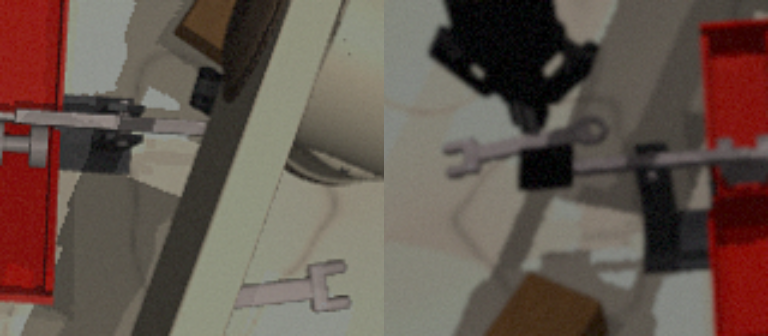

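The scene view shows the shut fingertips at crop (525,125), above and slightly robot-side of the pad at (547,165). I'll check this against the calibration.

Run:
```python
from h import *
print(ray("scene",(188.8,232),.167))
m=ctrl.camera_model("scene"); Rm=R.from_rotvec(m["rotation"]).as_matrix()
for p in ([.5675,-.1602,.167],[.5695,-.163,.123]):
    c=Rm.T@(np.array(p)-m["position"]); print(cv2.projectPoints(c[None],np.zeros(3),np.zeros(3),m["intrinsics"],m["D"])[0].ravel())
```

```text
[ 0.56222738 -0.16872138  0.167     ]
[193.50867445 233.50502412]
[195.99018294 248.98482957]
```

The reported TCP projects to (193.5,233.5), right at the fingertip, so the alignment is good. I'll press in steps.

```bash
python3 -m handwheel '[0,0,0.05,0,0,0,0,0,0.05,0,0,0,0,0,0.03,0,0,0,0,0,0.03,0,0,0,0,0,0.03,0,0,0]'
python3 -m handwheel '[0,0,0.02,0,0,0,0,0,0.02,0,0,0,0,0,0,0,0,0]'
python3 - <<'E'
from h import *
t=ctrl.snapshot("top"); s=ctrl.snapshot("scene")
cv2.imwrite("pics/c2.png",np.hstack([cv2.resize(t[190:330,270:430],None,fx=2.4,fy=2.4),cv2.resize(s[180:320,160:320],None,fx=2.4,fy=2.4)]))
E
```

```text
time: 2.7
tool_pos: [0.5691, -0.1608, 0.1139]
tool_rot: [0.519, 3.098, -0.001]
ft_force: [-2.1, -1.1, 2.8]
grip_width: -0.004
time: 3.0
tool_pos: [0.5691, -0.1606, 0.1017]
tool_rot: [-0.519, -3.098, -0.0]
ft_force: [0.8, -0.2, 3.4]
grip_width: -0.005
```

View pics/c2.png

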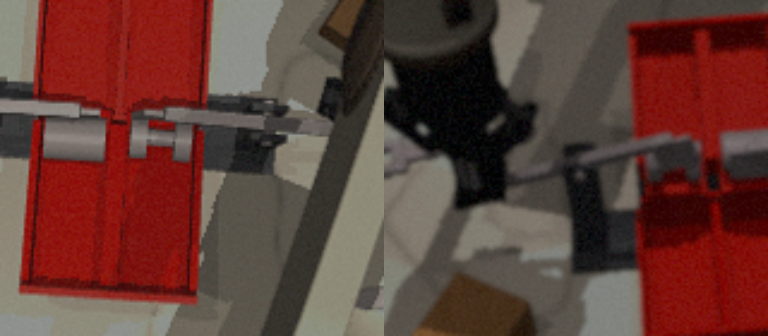

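The fingers rest on the pad at crop (480,185) and the gate is partly raised at (675,155). The pulley hasn't moved yet, and the force is about 3 N. I'll keep pressing.

```bash
python3 -m handwheel '[0,0,0.02,0,0,0,0,0,0.02,0,0,0,0,0,0.01,0,0,0,0,0,0,0,0,0,0,0,0,0,0,0]'
python3 - <<'E'
from h import *
t=ctrl.snapshot("top"); s=ctrl.snapshot("scene")
cv2.imwrite("pics/c3.png",np.hstack([cv2.resize(t[160:300,270:430],None,fx=2.4,fy=2.4),cv2.resize(s[200:340,200:360],None,fx=2.4,fy=2.4)]))
E
```

```text
time: 3.6
tool_pos: [0.5691, -0.1608, 0.0875]
tool_rot: [0.519, 3.098, -0.001]
ft_force: [-0.7, -1.4, 3.9]
grip_width: 0.003
```

View pics/c3.png

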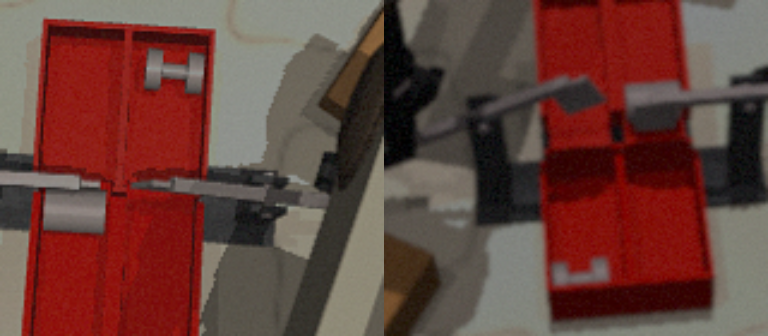

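The pulley has rolled out to the far end of the tray's right pocket, at crop (175,70), and the roller is still behind its gate. I'll let the lever up gradually and then move clear.

```bash
python3 -m handwheel '[0,0,-0.03,0,0,0,0,0,-0.03,0,0,0,0,0,-0.03,0,0,0,0,0,-0.03,0,0,0,0,0,-0.03,0,0,0]'
python3 -m handwheel '[0,0,-0.08,0,0,0,0,0,-0.12,0,0,0,0,0,-0.12,0,0,0,0,0,-0.1,0,0,0,0,0,0,0,0,0]'
python3 -m handwheel '[0.1,-0.08,0,0,0,0,0.12,-0.1,0,0,0,0,0.12,-0.1,0,0,0,0,0.12,-0.1,0,0,0,0,0,0,0,0,0,0]'
python3 -m handwheel '[0,0,0,0,0,0,0,0,0,0,0,0,0,0,0,0,0,0,0,0,0,0,0,0,0,0,0,0,0,0]'
python3 - <<'E'
from h import *
t=ctrl.snapshot("top"); s=ctrl.snapshot("scene")
cv2.imwrite("pics/c4t.png",t);cv2.imwrite("pics/c4s.png",s)
t0=cv2.imread("pics/top0.png")
for wn in((412,225,455,262),(190,212,224,248)):
    print(mask_blob(t,wn,50),mask_blob(t0,wn,50))
E
```

```text
time: 4.2
tool_pos: [0.5691, -0.1604, 0.1331]
tool_rot: [-0.519, -3.098, -0.0]
ft_force: [-0.1, -0.4, -0.1]
grip_width: -0.002
time: 4.7
tool_pos: [0.5701, -0.1608, 0.2631]
tool_rot: [0.517, 3.093, -0.002]
ft_force: [0.4, -0.1, 0.9]
grip_width: 0.004
time: 5.2
tool_pos: [0.3979, -0.2245, 0.2585]
tool_rot: [-0.523, -3.097, 0.001]
ft_force: [1.1, 0.3, -0.2]
grip_width: -0.006
time: 5.7
tool_pos: [0.4019, -0.2232, 0.2581]
tool_rot: [-0.517, -3.098, -0.0]
ft_force: [-0.7, -0.3, -0.2]
grip_width: -0.003
(array([430.59478261, 243.71304348]), array([  6,   7,  26,  25, 575], dtype=int32)) (array([430.55749129, 243.64982578]), array([  6,   7,  26,  24, 574], dtype=int32))
(array([208.48857645, 229.228471  ]), array([  6,   6,  27,  24, 569], dtype=int32)) (array([208.5078534 , 229.29668412]), array([  6,   6,  27,  24, 573], dtype=int32))
```

View pics/c4t.png

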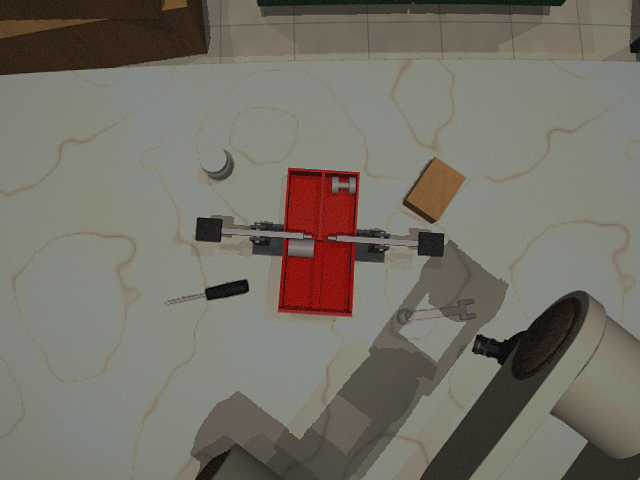

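View pics/c4s.png

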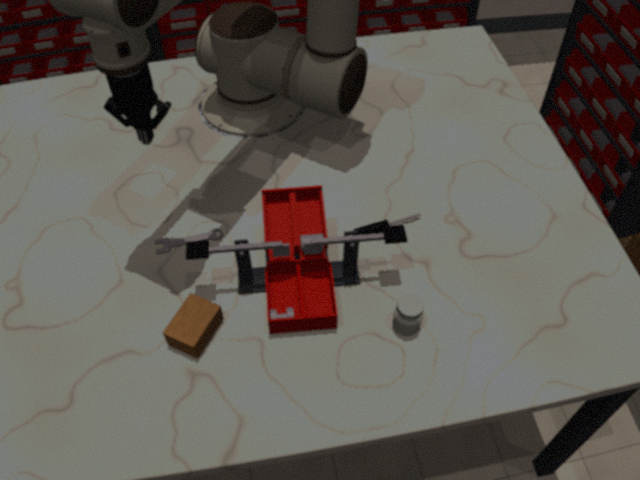

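The pulley is in the tray at (343,185). Both levers are back at rest, with the right pad within 0.1 px of where it started. The roller at (300,248) and the bystanders look unmoved, and the arm is clear.

```bash
python3 -c "
from plant import ctrl
print(ctrl.job_done())"
```

```text
the job is handed in; nothing more can be done
None
```

The pulley is out in the tray and the job is handed in, with about 5.8 s on the robot's clock. The pulley was in the right lane, so I pressed the right lever's pad with the shut fingertips. I pressed in small steps at about 3–4 N until the gate lifted, then let the lever up and moved the arm clear.

**Last checks:**
- **Pulley:** it lies at the far end of the tray's right pocket in both camera views.
- **Levers:** both pads are within 0.1 px of where they started, so the right gate is shut again and the left lever is still at rest.
- **Roller and bystanders:** the roller is still behind its gate, and the screwdriver, spanner, jar and carton look unmoved.
- **Wrist force:** the readings with the arm clear were at noise level, about 1 N.

**Small disagreements:** none of these affected the job.
- The pad span measured 378 mm in the top view against the stated 372 mm.
- The two views differed by about 3 mm on the right pad's position.
- My first by-eye reading of the fingertip was 5–10 mm off the reported tool position.

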